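# Lock the ribbon roll on its dispenser with a retaining ring

### The arm

A 6-joint arm with a two-finger parallel gripper is mounted at the origin on the work surface. World frame = base frame: x ahead of the robot, y to its left, z up, the work surface at z = 0. Lengths are in mm, angles in rad, forces in N, time in s.
With the tool pointing down it reaches from about 350 to 775 mm from the base axis. Payload 7.3 kg.
Tool frame: the origin (TCP) lies on the centre line of the jaws, within the pads' length; the fingertips stand 17 mm ahead of it and the grasp point (between the pads) lies 2 mm behind it; z points along the fingers, y is the line along which they close (so a half turn about z gives the same grasp; the last joint's range is limited). The gripper opens to 92 mm and grips with 3 to 60 N. Pads are 19 mm wide; open, the fingers measure 130 mm over their backs; the gripper's body (75 mm by 190 mm) begins 47 mm behind the grasp point.
Start: joints at [-1.31, 0.342, 1.524, -0, 1.275, -0.146], TCP at [207.751, -482.165, 243.741] pointing down, gripper open.
Joint ranges: [-2.53, 2.53], [-0.77, 2.02], [0.04, 2.7], [-1, 4.14], [0.28, 2.66], [-3.11, 3.11]. Speed limits (rad/s): [2.57, 2.57, 3.14, 3.14, 3.14, 3.14].

### API

Orientations are given as [roll, pitch, yaw] about the fixed x, y, z axes, in that order (R = Rz(yaw) Ry(pitch) Rx(roll)).
In Python, from plant import bot gives the robot as it stands. The module is installed in compiled form; this text tells all that it offers.
- The arm moves only by the shell command python3 -m pendant 'ROWS'. ROWS is JSON, a list of rows, each a list of 3 entries, a list of its own where there are three numbers: the shift along the world's x, y, z as a fraction of full scale, then the turn, a rotation vector about the world's x, y, z as a fraction of full scale, then the opening, from -1 (shut) to 1 (fully open), so that 0 is half open. In form: [[[tx, ty, tz], [rx, ry, rz], claw], ...]. A call has exactly 10 rows; each row shifts and turns the commanded pose from where the row before left it; what a row does not reach is not made up. Full scale, the value 1, is 30 mm for a shift and 0.12 rad for a turn. A row lasts 1/12 s, in which the tool goes at most 41.7 mm and 7.16 degrees, less where a joint would pass 70% of its speed; a pose out of reach is approached as far as the arm can. A call with a number of a shift or a turn outside -1 to 1 is refused whole. A call with a gripper value outside its range is refused whole. The fingers move at their own pace and stop on an object; the grip force is fixed at half the most. Time passes only in rows, so rows that do not move let the fingers close, or fill a call up. It gives the time, the measured TCP pose, the force, the opening and the grip force at its end, in the units of the state.
- bot.get_obs(): the state, without advancing time (a new reading comes with each control period).
- bot.capture(name): name is "scene" or "top" or "wrist"; returns the picture (420x560x3 uint8, blue, green, red); there is no depth.
- bot.camera_params(name): a dict with "fovy" (degrees; the focal length in pixels is half the picture's height over the tangent of half this angle, whatever the lens; pixels are square), "cx", "cy" (the principal point, pixels), "camera_from_world" (4x4, takes a point from world to camera coordinates). Camera axes: x right, y down, z forward; pixel columns grow to the right and rows downward; lengths in mm; the calibration is good to about 2 mm. A picture is of the moment at which its call begins: read the wrist's pose just before it. camera_params takes no time and is no camera call; for the wrist camera it gives the pose at the moment of the call.
- bot.close_job(): hands the job in; it is judged then, once.
The state is a dict: "time": time; "joint_positions": joint angles; "dq": joint speeds; "tau": joint torques, N m; "tool_pos": TCP position; "tcp_rot": TCP orientation; "contact_force": force on the tool from outside, world axes, zero at the start; "moment": the same for the moment, N m; "grip_width": finger opening in mm; "finger_force": force on a finger pad.
Only numpy, scipy, OpenCV 4.12 (cv2) and the standard library are available. Lean on these libraries where they do the work, as an engineer would, in place of code of your own. Each camera call takes 0.05 s, during which the arm holds its last target. There are 200 camera calls.

### The job

Lock the ribbon roll on its dispenser: swing the dispenser's carry handle right back against its stop, out of the way, then spread the steel retaining ring with the bent-tip pliers, carry it over and slide it sideways into the groove near the top of the spindle, and let it close there. Work the ring only with the pliers, never with the gripper itself, and do not let it fall to the table. Lay the pliers flat back on their wooden rest as they lay before, and leave everything else on the table where it is.

Things in the scene. Friction and masses are not known exactly. Their poses are not given: they have to be found in the camera images.
- dispenser: Ribbon dispenser, fixed to the table, turned up to 20 deg; origin under its spindle, x from its front (towards the robot) to its back. Base plate 150 x 135 x 12 mm. Ribbon roll 112 mm across, its top 69 mm above the table, on an upright aluminium spindle: a hub 38 mm across, then the groove, then a cap. Spindle's top 103.5 mm above the table.
- groove (a point): Middle of the groove on the spindle's axis, 90 mm above the table; axes as the dispenser's. Core 26 mm in diameter; the flanges above and below are 40 mm in diameter, 9 mm apart and 14 mm apart at the rim (bevelled lead-in).
- handle (a joint): Angle of the dispenser's U-shaped steel carry handle. Level hinge along the dispenser's y, crossing the spindle axis 32 mm above the table. 0 = leaning 50 deg from upright to the front, in the way of the spindle; 0.87 = upright; 1.75 = at its back stop, leaning 50 deg to the back. Stiff (1 to 2 N at the bar): it stays where it is left. Starts at 0 to 0.5.
- handle_bar (a point): Middle of the carry handle's level cross-bar: steel, 11 mm thick (the 18 mm black sleeve is only for looks), 168 mm between the side arms, bar axis 145 mm from the hinge.
- ring: Dark steel retaining ring, lying flat, 6 mm thick, 30 mm inside and 50 mm outside diameter, 63 mm long with two lugs, 0.06 kg. Two halves hinged at the back (x = -20 mm), sprung shut; this body is the +y half. Origin: ring's centre (when shut), mid-thickness; x points to the gap between the lugs, z up. Shut gap 17 mm: it passes the groove's core only when spread. Starts on the stand.
- ring_pocket (a point): Middle of the lugs, 29 mm ahead of the ring's centre on its x axis (moves with the +y half). The lugs (x = 17 to 38 mm) overhang free air; each has a pocket facing inward, 11 mm long, centred here, its floor 16 mm from the middle line; the cheeks beside it come to 13.5 mm. The pliers' tips go straight down between the lugs, then spread into both pockets.
- ring_half (a joint): Opening of the ring: 0 = shut, 0.8 = limit. The -y half turns about the ring's hinge, so the middle line of the spread ring starts at the hinge and points to the yaw of ring minus half of this angle. Spring 0.13 N m shut, 0.26 N m at 0.53 (5 N at the tips). Pliers squeezed fully hold it at about 0.53: gap about 33 mm, enough to pass the groove's core.
- stand_top (a point): Centre of the top of the ring stand, 58 mm above the table: fixed column 38 mm across on a foot 84 mm across and 8 mm high, with a stub 23 mm across and 5 mm high on top that sits inside the ring. The ring's x axis is along this one at the start, within 22 deg of world x.
- pliers: Bent-tip circlip pliers, 170 mm long, about 0.22 kg, level on their rest. Origin: pivot, mid-height of the levers; x to the nose, z up. This body is the +y lever, the other its mirror image. Squeezing the black handles spreads the tips. Pivot and nose are 10 to 12 mm high, handles 16 mm high and 9 mm thick, back to x = -92 mm.
- plier_grip (a point): Where to grip across the handles: 55 mm behind the pivot (frame of pliers), near the centre of mass. Over the outsides the handles measure 60 mm here at rest (62 mm at 10 mm further back), 22 mm fully squeezed; the ends flare to 81 mm.
- plier_tips (a point): Middle between the two tips at the height of their slots (frame of pliers): 74 mm ahead of the pivot, 32 mm below it. The tips point down, to 42 mm below the pivot, 7 mm long in x, 9 mm over both at rest, 15 mm over their flanges (70 to 82 mm ahead). Each has a slot facing outward, 3 mm deep, 8.4 mm high between two flanges, that takes a 6 mm lug: once spread, the ring cannot drop off.
- plier_lever (a joint): Squeeze of the pliers: 0 = at rest (sprung open handles, tips together), 0.66 = inner stop, tips 56 mm over their outsides. The middle line points to the yaw of pliers minus half of this angle. Force on the handles: 11 N at rest, 13 N squeezed, 20 N with the ring on the tips. A squeeze of 2 to 5 mm holds the pliers with the tips almost together.
- rest_seat (a point): Where the pliers' origin lies on the fixed wooden rest, 58 mm above the table, with the pliers' x axis there (within 22 deg of world x). It bears the pliers under the pivot (block 26 x 44 mm, 52 mm high) and the handle ends (bar 10 x 104 mm at x = -87 mm, 50 mm high). Beside the grip is free air down to a floor board 8 mm high, 104 mm wide.
- tape_black: bystander: roll of black tape, 72 mm across, 18 mm high
- tape_blue: bystander: roll of blue ribbon, 80 mm across, 18 mm high
- scissors: bystander: scissors lying flat, 150 mm long
- stapler: bystander: stapler, 130 mm long, 38 mm high
- gift_box: bystander: dark gift box 150 x 100 x 45 mm
- tape_dispenser: bystander: beige tape dispenser 150 x 60 mm, 71 mm high with its clear roll
- marker: bystander: black marker lying, 135 mm long, 18 mm thick

How it is judged (in metres and radians):
On the way, in this order (a step that is already met when the one before it is completed fails the run):
1. the carry handle is swung back to its stop (value of joint handle above 1.65 rad), for 0.1 s.
2. the ring is carried on the pliers' tips, spread open, clear of its stand (value of joint ring_half above 0.3 rad and contact force between pliers and ring above 1 N and distance between ring and stand_top above 0.06 m), for 0.1 s.
At the end, for the whole second after the job is handed in: Ring shut and level in the groove: centre within 5 mm of the spindle axis, 4 mm of the groove's mid-height. Carry handle at its back stop (joint above 1.65). Pliers still and level on their rest, pivot within 30 mm of its seat, pointing as before within 20 degrees, clear of the ring (horizontal distance between ring and groove below 0.005 m and z of ring in the frame of groove between -0.004 and 0.004 m and angle between each of ring, pliers's own z axis and vertical below 0.12 rad and value of joint ring_half below 0.08 rad and value of joint handle above 1.65 rad and horizontal distance between pliers and rest_seat below 0.03 m and z of pliers in the frame of rest_seat between -0.006 and 0.006 m and angle between the x axis of pliers and the x axis of rest_seat, either way round below 0.35 rad and x of plier_grip in the frame of rest_seat below 0 m and contact force between pliers and ring below 0.1 N and linear speed of each of pliers, ring below 0.02 m/s); the robot touches nothing.
It fails at once if the gripper's fingers press on the ring (contact force between the fingers and ring above 2 N).
It fails at once if the ring falls to the table (height (world z) of ring below 0.03 m).
It fails at once if a bystander is shifted by more than 40 mm (distance of any of tape_black, tape_blue, scissors, stapler, gift_box, tape_dispenser, marker from where it was at the start of the episode above 0.04 m).
It also fails if it takes over 70 s, if anything falls off the work surface, if the arm or the gripper's body presses on something with over 40 N, if the wrist force passes 120 N, or if a joint passes its speed limit or range.

## Working session

There is one attempt and no reset: what is moved stays moved. The work goes in short steps, Python scripts to look and compute and a shell command to move; the robot and the scene stay as the last step left them, time stands still between calls to the robot, and variables do not carry over. Pictures are saved under pics/ and viewed, at most 10 in all, crops included, and the job is handed in when it is done.

```bash
mkdir -p pics
python3 - <<'E'
from plant import bot
import cv2,numpy as np
for n in("scene","top"):
    im=bot.capture(n); cv2.imwrite(f"pics/{n}0.png",im); p=bot.camera_params(n); print(n,p["fovy"],p["cx"],p["cy"]); print(np.round(p["camera_from_world"],3).tolist())
o=bot.get_obs(); print({k:np.round(v,3).tolist() for k,v in o.items()})
E
```

```text
scene 46.44068658288144 280.21304506100324 208.48971527169743
[[0.875, 0.485, -0.008, -438.352], [0.409, -0.746, -0.525, -141.562], [-0.26, 0.456, -0.851, 1632.516], [0.0, 0.0, 0.0, 1.0]]
top 49.33118078046134 274.0937576908102 205.1908981412609
[[-0.022, -1.0, -0.0, 6.517], [-0.998, 0.022, -0.066, 506.726], [0.066, -0.001, -0.998, 1537.978], [0.0, 0.0, 0.0, 1.0]]
{'time': 0.1, 'joint_positions': [-1.31, 0.343, 1.525, -0.0, 1.275, -0.146], 'dq': [0.0, -0.003, -0.004, 0.001, -0.0, -0.001], 'tau': [0.001, -43.2, -24.47, 0.072, 0.053, -0.0], 'tool_pos': [207.659, -481.827, 243.125], 'tcp_rot': [-3.14, -0.0, 0.407], 'contact_force': [-0.05, 0.011, 0.302], 'moment': [-0.011, -0.039, 0.043], 'finger_force': 0.0, 'grip_width': 91.845}
```

View pics/top0.png

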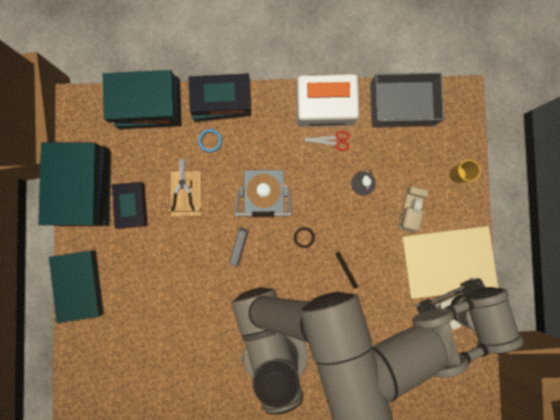

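View pics/scene0.png

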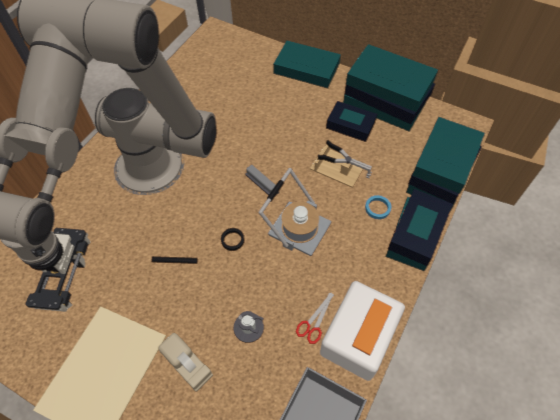

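The top view shows the rest and pliers near (183,190), the dispenser spindle at (263,190) with its handle leaning forward to about (263,213), and the stand with the ring at (364,183). In the scene view the same items are at (345,160), (300,215) and (249,325). I'll compute rough positions.

```bash
cat > h.py <<'E'
import numpy as np,cv2
from plant import bot
def ray(p,uv,z):
    f=210/np.tan(np.radians(p["fovy"]/2)); M=np.array(p["camera_from_world"]);R=M[:3,:3];c=-R.T@M[:3,3]
    d=R.T@np.array([(uv[0]-p["cx"])/f,(uv[1]-p["cy"])/f,1]); return c+d*(z-c[2])/d[2]
def proj(p,X):
    f=210/np.tan(np.radians(p["fovy"]/2)); M=np.array(p["camera_from_world"]);q=M[:3,:3]@np.array(X,float)+M[:3,3]
    return np.round([f*q[0]/q[2]+p["cx"],f*q[1]/q[2]+p["cy"]],1)
E
python3 - <<'E'
from h import *
p=bot.camera_params("top")
for n,uv,z in[("spindle",(263,190),103),("stand",(363,183),63),("pliers",(182,185),58),("bar",(263,213),125)]: print(n,ray(p,uv,z).round())
p=bot.camera_params("scene")
for n,uv,z in[("spindle",(301,212),103),("stand",(249,321),63),("pliers",(347,158),58)]: print(n,ray(p,uv,z).round())
w=bot.camera_params("wrist"); M=np.array(w["camera_from_world"]); print(w["fovy"],w["cx"],w["cy"],M.round(3).tolist(), (-M[:3,:3].T@M[:3,3]).round(), bot.get_obs()["tool_pos"])
im=bot.capture("top")[140:240,150:400]; cv2.imwrite("pics/c.png",cv2.resize(im,None,fx=3.2,fy=3.2,interpolation=cv2.INTER_CUBIC))
E
```

```text
spindle [551.  30. 103.]
stand [ 571. -300.   63.]
pliers [578. 299.  58.]
bar [476.  31. 125.]
spindle [555.  28. 103.]
stand [ 581. -312.   63.]
pliers [579. 304.  58.]
62.12695918533347 273.50581587391537 211.22842884770043 [[0.397, -0.918, -0.001, -523.565], [-0.883, -0.382, 0.274, -35.126], [-0.252, -0.108, -0.962, 391.045], [0.0, 0.0, 0.0, 1.0]] [ 275. -452.  385.] [ 207.65872992 -481.82703196  243.12470448]
```

View pics/c.png

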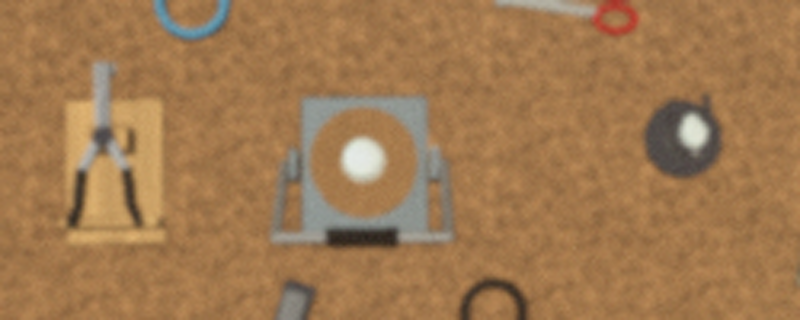

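The crop shows the pliers' pivot at (102,135), the bar from (272,238) to (452,240), and the stand at (683,138) with a bright ring area. Next I'll move the wrist camera over the stand.

```bash
for i in 1; do python3 -m pendant '[[[0.57,0.3,0.06],[0,0,-0.17],1],[[0.57,0.3,0.06],[0,0,-0.17],1],[[0.57,0.3,0.06],[0,0,-0.17],1],[[0.57,0.3,0.06],[0,0,-0.17],1],[[0.57,0.3,0.06],[0,0,-0.17],1],[[0.57,0.3,0.06],[0,0,-0.17],1],[[0.57,0.3,0.06],[0,0,-0.17],1],[[0.57,0.3,0.06],[0,0,-0.17],1],[[0.57,0.3,0.06],[0,0,-0.17],1],[[0.57,0.3,0.06],[0,0,-0.17],1]]'; python3 -m pendant '[[[0.57,0.3,0.06],[0,0,-0.17],1],[[0.57,0.3,0.06],[0,0,-0.17],1],[[0.57,0.3,0.06],[0,0,-0.17],1],[[0.57,0.3,0.06],[0,0,-0.17],1],[[0.57,0.3,0.06],[0,0,-0.17],1],[[0.57,0.3,0.06],[0,0,-0.17],1],[[0.57,0.3,0.06],[0,0,-0.17],1],[[0.57,0.3,0.06],[0,0,-0.17],1],[[0,0,0],[0,0,-0.17],1],[[0,0,0],[0,0,-0.17],1]]'; done
python3 - <<'E'
from h import *
p=bot.camera_params("wrist"); np.save("w1.npy",p,allow_pickle=True)
im=bot.capture("wrist"); cv2.imwrite("pics/w1.png",im); print(bot.camera_params("wrist")["camera_from_world"]-np.array(p["camera_from_world"]))
E
```

```text
time: 0.98
tool_pos: [379.5, -391.5, 261.5]
tcp_rot: [-3.141, 0.0, 0.202]
contact_force: [-0.0, 0.0, 0.4]
grip_width: 92.0
finger_force: 0.0
time: 1.82
tool_pos: [515.9, -319.6, 275.6]
tcp_rot: [-3.141, 0.001, -0.001]
contact_force: [-0.9, -1.2, -0.4]
grip_width: 91.5
finger_force: 0.0
[[-2.31970086e-03  1.57449913e-06  6.38001169e-05  7.02390873e-01]
 [ 6.55920385e-05  2.24785516e-03  2.24523706e-04 -7.48239779e-03]
 [-2.23745483e-04  5.76215445e-04  6.41542400e-05  1.52149810e-01]
 [ 0.00000000e+00  0.00000000e+00  0.00000000e+00  0.00000000e+00]]
```

View pics/w1.png

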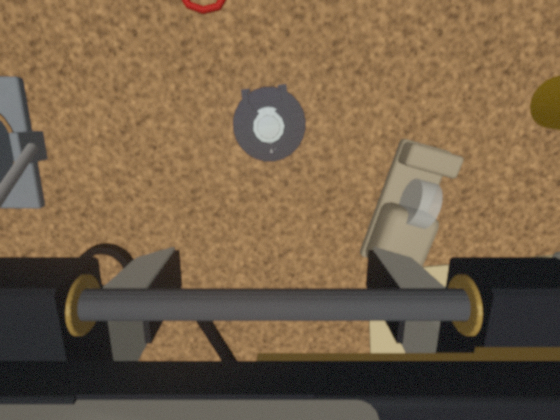

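Stand seen at (269,123): stub top at (268,126), lugs at about (248,96) and (281,90). I'll enlarge with contrast stretching.

Run:
```python
from h import *
im=cv2.imread("pics/w1.png")[76:171,214:324].astype(float)
im=255*(np.clip(im,0,160)/160)**0.6
cv2.imwrite("pics/c1.png",cv2.resize(im.astype(np.uint8),None,fx=6,fy=6,interpolation=cv2.INTER_CUBIC))
```

```text
(no output)
```

View pics/c1.png

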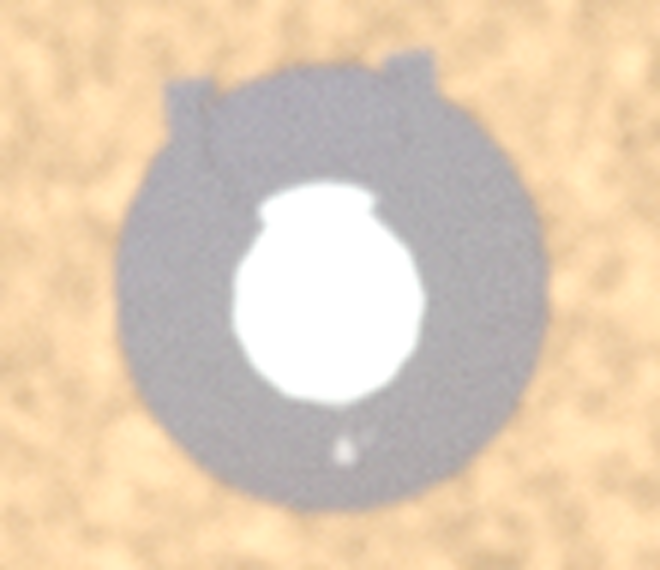

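The crop shows the ring opening centred at (330,305), the hinge rivet at (345,450), and the outer front corners of the lugs at (167,82) and (435,52).

```bash
python3 - <<'E'
from h import *
p=np.load("w1.npy",allow_pickle=True).item()
P=lambda u,v,z=64:ray(p,(214+(u+.5)/6-.5,76+(v+.5)/6-.5),z)
c,r,a,b=P(330,305),P(345,450),P(167,82),P(435,52)
for n,q in zip("c r a b".split(),(c,r,a,b)):print(n,q.round(1))
m=(a+b)/2; print("m",m.round(1),"len r-m",np.linalg.norm(m-r),"yaw",np.arctan2(*(m-r)[1::-1]),"perp yaw",np.arctan2(-(b-a)[0]*-1,-(b-a)[1]))
print("c-r",np.linalg.norm(c-r),"lugw",np.linalg.norm(a-b))
o=P(333,287,8);print("foot",o.round(1)); print("foot w",np.linalg.norm(P(116,287,8)-P(548,287,8)))
E
python3 -m pendant '[[[0.1,1,0.1],[0,0,0],1],[[0.1,1,0.1],[0,0,0],1],[[0.1,1,0.1],[0,0,0],1],[[0.1,1,0.1],[0,0,0],1],[[0.1,1,0.1],[0,0,0],1],[[0.1,1,0.1],[0,0,0],1],[[0.1,1,0.1],[0,0,0],1],[[0.1,1,0.1],[0,0,0],1],[[0.1,1,0.1],[0,0,0],1],[[0.1,1,0.1],[0,0,0],1]]';python3 -m pendant '[[[0,1,0],[0,0,0],1],[[0,1,0],[0,0,0],1],[[0,1,0],[0,0,0],1],[[0,1,0],[0,0,0],1],[[0,1,0],[0,0,0],1],[[0,1,0],[0,0,0],1],[[0,1,0],[0,0,0],1],[[0,0,0],[0,0,0],1],[[0,0,0],[0,0,0],1],[[0,0,0],[0,0,0],1]]'
python3 - <<'E'
from h import *
p=bot.camera_params("wrist"); np.save("w2.npy",p,allow_pickle=True)
im=bot.capture("wrist"); cv2.imwrite("pics/w2.png",im)
E
```

```text
c [ 575.5 -313.9   64. ]
r [ 551.9 -316.3   64. ]
a [ 610.2 -288.    64. ]
b [ 614.7 -330.7   64. ]
m [ 612.4 -309.4   64. ] len r-m 60.90206359463131 yaw 0.11469135852411544 perp yaw 0.10563043981396125
c-r 23.7281141963148 lugw 43.008152269169784
foot [ 576.6 -313.7    8. ]
foot w 82.03865042219527
time: 2.7
tool_pos: [544.9, -19.8, 306.3]
tcp_rot: [3.141, 0.0, -0.003]
contact_force: [0.5, -0.5, 1.0]
grip_width: 91.7
finger_force: 0.0
time: 3.53
tool_pos: [545.4, 188.7, 306.0]
tcp_rot: [3.141, 0.0, -0.002]
contact_force: [0.5, -0.4, -0.5]
grip_width: 91.5
finger_force: 0.0
```

View pics/w2.png

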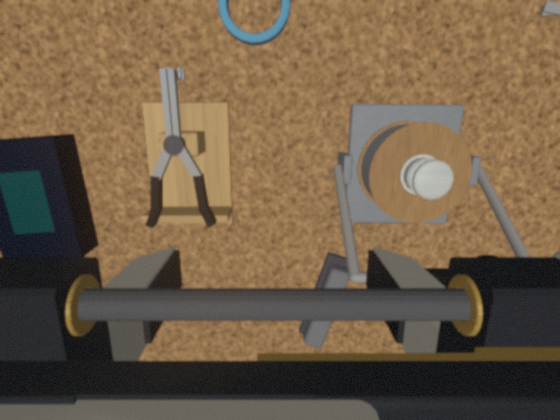

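The wrist view shows the pliers' pivot at (174,145), nose tip at (171,70) and handle ends at (153,222) and (209,222). The spindle cap is at (433,180), with the hub below it at (420,172). I'll enlarge both.

Run:
```python
from h import *
im=cv2.imread("pics/w2.png"); a=np.hstack([im[60:230,135:245],im[60:230,345:485]])
cv2.imwrite("pics/c2.png",cv2.resize(a,None,fx=3.2,fy=3.2,interpolation=cv2.INTER_CUBIC))
```

```text
(no output)
```

View pics/c2.png

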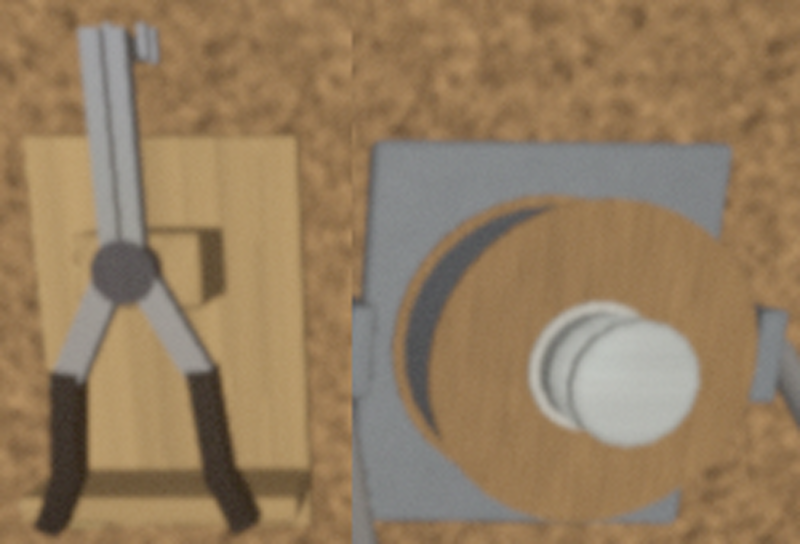

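Crop positions: pivot disc (125,272), nose end (103,27), handle middles (136,371) and (146,526), cap circle centre (634,382), roll-top centre about (593,359), plate back corners (375,142) and (730,145).

Run:
```python
from h import *
p=np.load("w2.npy",allow_pickle=True).item()
def P(u,v,z):
    u=(u+.5)/3.2-.5;v=(v+.5)/3.2-.5
    return ray(p,((135 if u<110 else 235)+u,60+v),z)
for n,u,v,z in[("pivot",125,272,65),("nose",103,27,64),("hj",136.5,371,66),("hend",146.5,526,66)]+[("capC",634,382,103.5),("capL",569,382,103.5),("rollC",593,359,69),("plateBL",375,142,12),("plateBR",730,145,12)]: print(n,P(u,v,z).round(1))
a,b=P(103,27,64),P(146.5,526,66);print("len",np.linalg.norm((a-b)[:2]),"yaw",np.arctan2(*(a-b)[1::-1]))
t=bot.camera_params("top")
for n,u,v,z in[("barL",272,238,154),("barR",452,240,154),("cap",363,159,103.5),("pivot",102,135,65)]: print("top",n,ray(t,(150+u/3.2,140+v/3.2),z).round(1))
print(bot.get_obs()["tool_pos"],bot.get_obs()["tcp_rot"])
```

```text
pivot [584.9 297.2  65. ]
nose [662.1 298.4  64. ]
hj [551.2 295.6  66. ]
hend [494.9 296.3  66. ]
capC [554.2  29.7 103.5]
capL [554.2  50.1 103.5]
rollC [555.7  28.7  69. ]
plateBL [627.9  95.4  12. ]
plateBR [626.8 -37.5  12. ]
len 167.2906046621071 yaw 0.01262888119240375
top barL [471.9 117.  154. ]
top barR [466.1 -57.  154. ]
top cap [551.7  28.5 103.5]
top pivot [586.5 298.3  65. ]
[545.56918584 188.33297225 306.05968435] [ 3.14080708e+00  3.21111249e-04 -2.60601241e-03]
```

```bash
python3 -m pendant '[[[-0.37,-0.53,-0.35],[0,0,0],-1],[[-0.37,-0.53,-0.35],[0,0,0],-1],[[-0.37,-0.53,-0.35],[0,0,0],-1],[[-0.37,-0.53,-0.35],[0,0,0],-1],[[-0.37,-0.53,-0.35],[0,0,0],-1],[[-0.37,-0.53,-0.35],[0,0,0],-1],[[-0.37,-0.53,-0.35],[0,0,0],-1],[[-0.37,-0.53,-0.35],[0,0,0],-1],[[-0.37,-0.53,-0.35],[0,0,0],-1],[[-0.37,-0.53,-0.35],[0,0,0],-1]]'; python3 -m pendant '[[[0,0,-0.4],[0,0,0],-1],[[0,0,-0.4],[0,0,0],-1],[[0,0,-0.4],[0,0,0],-1],[[0,0,-0.4],[0,0,0],-1],[[0,0,-0.4],[0,0,0],-1],[[0.2,0,0],[0,0,0],-1],[[0.2,0,0],[0,0,0],-1],[[0.2,0,0],[0,0,0],-1],[[0.2,0,0],[0,0,0],-1],[[0.2,0,0.1],[0,0,0],-1]]'
```

```text
time: 4.42
tool_pos: [433.6, 28.8, 200.9]
tcp_rot: [3.141, -0.0, -0.003]
contact_force: [0.5, 0.1, 0.5]
grip_width: 29.8
finger_force: 0.0
time: 5.25
tool_pos: [464.8, 30.6, 144.4]
tcp_rot: [3.141, 0.001, -0.001]
contact_force: [-3.0, -0.7, 1.6]
grip_width: 0.3
finger_force: 1.3
```

```bash
python3 -m pendant '[[[0.32,0,0.13],[0,0,0],-1],[[0.32,0,0.13],[0,0,0],-1],[[0.32,0,0.13],[0,0,0],-1],[[0.32,0,0.1],[0,0,0],-1],[[0.32,0,0.1],[0,0,0],-1],[[0.32,0,0.07],[0,0,0],-1],[[0.32,0,0.05],[0,0,0],-1],[[0.32,0,0.03],[0,0,0],-1],[[0.32,0,0],[0,0,0],-1],[[0.32,0,0],[0,0,0],-1]]'; python3 -m pendant '[[[0.32,0,-0.03],[0,0,0],-1],[[0.32,0,-0.07],[0,0,0],-1],[[0.32,0,-0.07],[0,0,0],-1],[[0.32,0,-0.1],[0,0,0],-1],[[0.32,0,-0.13],[0,0,0],-1],[[0.32,0,-0.17],[0,0,0],-1],[[0.32,0,-0.2],[0,0,0],-1],[[0.32,0,-0.23],[0,0,0],-1],[[0.25,0,-0.3],[0,0,0],-1],[[0.15,0,-0.33],[0,0,0],-1]]'
```

```text
time: 6.08
tool_pos: [561.6, 30.9, 166.8]
tcp_rot: [3.141, -0.001, -0.001]
contact_force: [-1.4, 0.1, -0.8]
grip_width: 0.5
finger_force: 0.5
time: 6.92
tool_pos: [648.9, 30.9, 117.1]
tcp_rot: [3.142, 0.003, -0.001]
contact_force: [-20.0, -0.0, 16.7]
grip_width: 0.5
finger_force: 10.3
```

```bash
python3 -m pendant '[[[-0.4,0,0],[0,0,0],-1],[[-0.4,0,0],[0,0,0],-1],[[-0.37,0,0.7],[0,0,0],-1],[[-0.37,0,0.7],[0,0,0],0],[[-0.37,0.9,0.7],[0,0,0],1],[[-0.37,0.9,0.7],[0,0,0],1],[[-0.37,0.9,0],[0,0,0],1],[[-0.37,0.9,0],[0,0,0],1],[[-0.37,0.9,0],[0,0,0],1],[[-0.37,0.9,0],[0,0,0],1]]'; python3 -m pendant '[[[-0.02,0.43,-0.21],[0,0,0.02],1],[[-0.02,0.43,-0.21],[0,0,0.02],1],[[-0.02,0.43,-0.21],[0,0,0.02],1],[[-0.02,0.43,-0.21],[0,0,0.02],1],[[-0.02,0.43,-0.21],[0,0,0.02],1],[[-0.02,0.43,-0.21],[0,0,0.02],1],[[-0.02,0.43,-0.21],[0,0,0.02],1],[[-0.02,0.43,-0.21],[0,0,0],1],[[0,0,0],[0,0,0],1],[[0,0,0],[0,0,0],1]]'
python3 - <<'E'
from h import *
p=bot.camera_params("wrist"); np.save("w3.npy",p,allow_pickle=True)
im=bot.capture("wrist"); a=im[:250]; s=bot.capture("scene")[130:270,230:410]
o=bot.get_obs();print(o["tool_pos"],o["tcp_rot"])
cv2.imwrite("pics/c3.png",np.vstack([a,np.pad(cv2.resize(s,None,fx=2.4,fy=2.4,interpolation=cv2.INTER_CUBIC),((0,0),(0,560-432),(0,0)))]))
E
```

```text
time: 7.75
tool_pos: [536.3, 194.1, 201.3]
tcp_rot: [-3.141, -0.001, -0.001]
contact_force: [-0.3, -0.9, -0.4]
grip_width: 42.5
finger_force: 0.0
time: 8.58
tool_pos: [531.4, 296.6, 150.4]
tcp_rot: [3.141, 0.001, 0.017]
contact_force: [-0.3, -0.4, 0.5]
grip_width: 92.0
finger_force: 0.0
[531.96474211 295.77080045 151.26383858] [ 3.14130592e+00 -3.94284273e-04  1.55463437e-02]
```

View pics/c3.png

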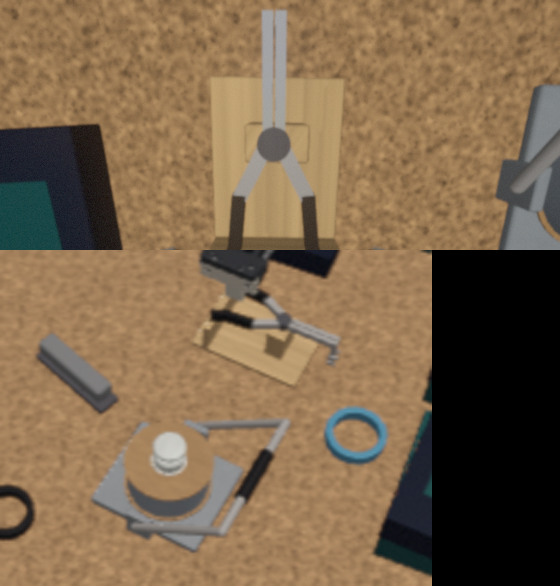

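The handle is at its back stop. In this closer view the pivot is at (273.5,145), nose end at (274.5,11) and handle middle at (274,222).

```bash
python3 - <<'E'
from h import *
p=np.load("w3.npy",allow_pickle=True).item()
for uv,z in[((273.5,145),65),((274.5,11),64),((274,222),66)]: print(ray(p,uv,z).round(1))
E
python3 -m pendant '[[[-0.04,0.03,-0.6],[0,0,0],1],[[0,0,-0.6],[0,0,0],1],[[0,0,-0.6],[0,0,0],1],[[0,0,-0.5],[0,0,0],1],[[0,0,-0.4],[0,0,0],1],[[0,0,-0.24],[0,0,0],1],[[0,0,-0.15],[0,0,0],1],[[0,0,0],[0,0,0],1],[[0,0,0],[0,0,0],1],[[0,0,0],[0,0,0],1]]'
```

```text
[584.4 298.3  65. ]
[661.7 299.1  64. ]
[532.8 297.   66. ]
time: 9.52
tool_pos: [531.1, 297.1, 59.3]
tcp_rot: [-3.141, -0.002, 0.016]
contact_force: [-0.4, 0.6, 0.2]
grip_width: 91.4
finger_force: 0.0
```

```bash
python3 -m pendant '[[[-0.03,0,-0.1],[0,0,0],0.6],[[0,0,0],[0,0,0],0.35],[[0,0,0],[0,0,0],0.22],[[0,0,0],[0,0,0],0.2],[[0,0,0],[0,0,0],0.2],[[0,0,0],[0,0,0],0.2],[[0,0,0],[0,0,0],0.2],[[0,0,0],[0,0,0],0.2],[[0,0,0],[0,0,0],0.2],[[0,0,0],[0,0,0],0.2]]'
```

```text
time: 10.35
tool_pos: [529.6, 297.0, 55.4]
tcp_rot: [3.142, 0.0, 0.016]
contact_force: [-1.2, 0.6, 2.4]
grip_width: 55.5
finger_force: 11.1
```

```bash
python3 -m pendant '[[[0,0,0.1],[0,0,0],0.2],[[0,0,0.2],[0,0,0],0.2],[[0,0,0.4],[0,0,0],0.2],[[0,0,0.6],[0,0,0],0.2],[[0,0,0.6],[0,0,0],0.2],[[0,0,0.6],[0,0,0],0.2],[[0,0,0.6],[0,0,0],0.2],[[0,0,0.6],[0,0,0],0.2],[[0,0,0.6],[0,0,0],0.2],[[0,0,0.5],[0,0,0],0.2]]'; python3 -m pendant '[[[0,-0.2,0.3],[0,0,0],0.2],[[0,-0.4,0.2],[0,0,0],0.2],[[-0.1,-0.6,0],[0,0,0],0.2],[[-0.1,-0.7,0],[0,0,0],0.2],[[-0.1,-0.7,0],[0,0,0],0.2],[[-0.1,-0.7,0],[0,0,0],0.2],[[-0.1,-0.7,0],[0,0,0],0.2],[[-0.1,-0.7,0],[0,0,0],0.2],[[-0.1,-0.7,0],[0,0,0],0.2],[[-0.1,-0.7,0],[0,0,0],0.2]]'; python3 -m pendant '[[[-0.1,-0.7,0],[0,0,0.08],0.2],[[-0.1,-0.7,0],[0,0,0.08],0.2],[[-0.1,-0.7,0],[0,0,0.08],0.2],[[-0.1,-0.7,0],[0,0,0.08],0.2],[[-0.1,-0.7,0],[0,0,0.08],0.2],[[-0.1,-0.7,0],[0,0,0.08],0.2],[[-0.1,-0.7,0],[0,0,0.08],0.2],[[-0.1,-0.7,0],[0,0,0.08],0.2],[[-0.1,-0.7,0],[0,0,0.08],0.2],[[0,-0.7,0],[0,0,0.08],0.2]]'
```

```text
time: 11.18
tool_pos: [529.9, 297.0, 201.9]
tcp_rot: [-3.141, -0.002, 0.016]
contact_force: [0.0, 0.1, -1.9]
grip_width: 55.3
finger_force: 9.5
time: 12.02
tool_pos: [504.7, 111.9, 214.0]
tcp_rot: [3.141, 0.001, 0.015]
contact_force: [-0.3, -0.0, -3.1]
grip_width: 55.1
finger_force: 9.5
time: 12.85
tool_pos: [477.0, -97.6, 214.1]
tcp_rot: [-3.141, 0.002, 0.111]
contact_force: [0.8, 0.7, -2.1]
grip_width: 55.4
finger_force: 9.5
```

```bash
python3 -m pendant '[[[0,-0.8,0],[0,0,0],0.2],[[0,-0.8,-0.1],[0,0,0],0.2],[[0,-0.8,-0.2],[0,0,0],0.2],[[0,-0.8,-0.2],[0,0,0],0.2],[[0,-0.8,-0.2],[0,0,0],0.2],[[0,-0.8,-0.2],[0,0,0],0.2],[[0,-0.8,-0.2],[0,0,0],0.2],[[0,-0.8,-0.2],[0,0,0],0.2],[[0,-0.7,-0.2],[0,0,0],0.2],[[0,-0.47,-0.2],[0,0,0],0.2]]'; python3 -m pendant '[[[-0.04,0,-0.4],[0,0,0],0.2],[[0,0,-0.4],[0,0,0],0.2],[[0,0,-0.3],[0,0,0],0.2],[[0,0,0],[0,0,0],0.2],[[0,0,0],[0,0,0],0.2],[[0,0,0],[0,0,0],0.2],[[0,0,0],[0,0,0],0.2],[[0,0,0],[0,0,0],0.2],[[0,0,0],[0,0,0],0.2],[[0,0,0],[0,0,0],0.2]]'
python3 - <<'E'
from h import *
p=bot.camera_params("wrist"); np.save("w4.npy",p,allow_pickle=True)
im=bot.capture("wrist"); o=bot.get_obs();print(o["tool_pos"],o["tcp_rot"])
t=o["tool_pos"]
y=o["tcp_rot"][2];d=np.array([np.cos(y),np.sin(y)])
for n,k,z in[("pivot top",55,t[2]+9.6),("nose top",132,t[2]+8.6)]: print(n,proj(p,[*(t[:2]+k*d),z]))
print("lug ends mid",proj(p,[612.6,-309.6,64]),"ring c",proj(p,[575.3,-313.8,64]))
cv2.imwrite("pics/c4.png",im)
s=np.clip((im[0:170,190:360]/160.),0,1)**.6*255
cv2.imwrite("pics/c4b.png",cv2.resize(s.astype(np.uint8),None,fx=3.5,fy=3.5,interpolation=cv2.INTER_CUBIC))
E
```

```text
time: 13.68
tool_pos: [477.3, -325.6, 162.6]
tcp_rot: [3.142, 0.001, 0.11]
contact_force: [-0.4, -0.4, -2.4]
grip_width: 55.4
finger_force: 9.5
time: 14.52
tool_pos: [477.6, -323.2, 130.7]
tcp_rot: [3.141, -0.0, 0.112]
contact_force: [0.4, -0.0, -1.7]
grip_width: 55.1
finger_force: 9.6
[ 477.5429273  -323.1716974   130.61052447] [ 3.14115735e+00 -2.73907817e-04  1.11758962e-01]
pivot top [275.8 163. ]
nose top [276.5 -76.1]
lug ends mid [278.2 -10.4] ring c [277.9  66.2]
```

View pics/c4b.png

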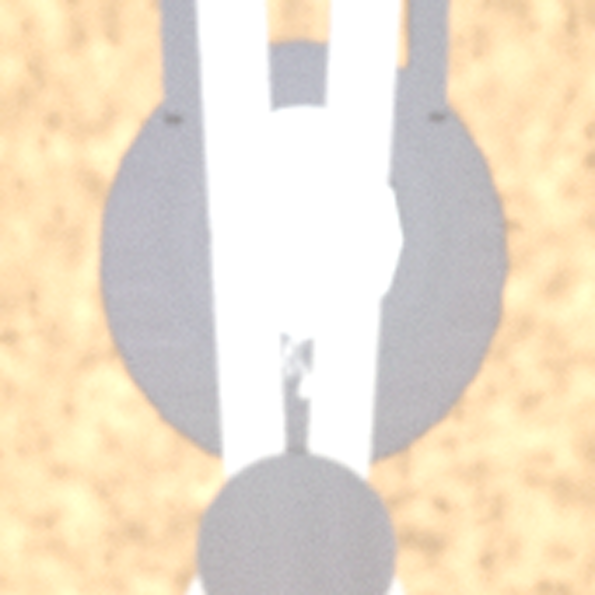

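The contrast crop shows the pivot disc at (297,552), the lever midline at x=299, the outer lug edges at x=162 and x=447 (middle 304), and the foot circle centred at about (303,256).

Run:
```python
from h import *
p=np.load("w4.npy",allow_pickle=True).item()
P=lambda u,v,z:ray(p,(190+(u+.5)/3.5-.5,(v+.5)/3.5-.5),z)
t=np.array([477.54,-323.17]);d=np.array([np.cos(.112),np.sin(.112)]);n=np.array([-d[1],d[0]])
for nm,u,v,z in[("pivot",297,552,139.2),("pivot",297,552,137.2),("foot",303,256,8),("lug",304.5,60,64),("markL",173,118,64),("markR",437,117,64),("stub",0,0,63)]:
    q=P(u,v,z)[:2];print(nm,z,q.round(1),"rel tool fwd,left",((q-t)@d).round(1),((q-t)@n).round(1))
im=cv2.imread("pics/c4.png"); g=cv2.cvtColor(im,6)
# fit foot circle by threshold: dark grey, low saturation
s=cv2.cvtColor(im,cv2.COLOR_BGR2HSV)[...,1]; m=((s<70)&(g<100)).astype(np.uint8)
pts=[]
for r in range(40,125):
    c=np.where(m[r,190:360])[0]
    if len(c):pts.append((190+c[0],190+c[-1],r))
for a,b,r in pts[::6]:
    A,B=ray(p,(a-.5,r),8),ray(p,(b+.5,r),8); print(r,a,b,((A+B)/2)[:2].round(1),np.linalg.norm(A-B).round(1))
```

```text
pivot 139.2 [ 534.1 -316.3] rel tool fwd,left 57.0 0.5
pivot 137.2 [ 533.9 -316.4] rel tool fwd,left 56.8 0.5
foot 8 [ 577.5 -313.1] rel tool fwd,left 100.5 -1.1
lug 64 [ 599.7 -310.3] rel tool fwd,left 122.9 -0.8
markL 64 [ 589.4 -290.9] rel tool fwd,left 114.8 19.6
markR 64 [ 594.2 -331.6] rel tool fwd,left 115.0 -21.4
stub 63 [ 602.9 -263.2] rel tool fwd,left 131.3 45.6
40 229 324 [ 598.6 -310.8] 66.5
46 225 328 [ 594.8 -311.3] 72.3
52 223 329 [ 590.9 -311.4] 74.8
58 220 332 [ 587.1 -311.8] 79.3
64 220 333 [ 583.3 -312.6] 80.3
70 220 333 [ 579.3 -313.1] 80.7
76 219 334 [ 575.4 -313.5] 82.5
82 219 332 [ 571.3 -313.3] 81.4
88 220 332 [ 567.3 -314.1] 81.1
94 222 330 [ 563.3 -314.6] 78.5
100 224 328 [ 559.2 -315. ] 76.0
106 228 325 [ 555.1 -315.9] 71.2
112 232 321 [ 550.9 -316.3] 65.7
118 236 316 [ 546.7 -316.5] 59.4
124 243 309 [ 542.4 -317. ] 49.4
```

Run:
```python
from h import *
for f,w,c,r0,z in(("pics/c3.png","w3.npy",(273,145),16,64),("pics/c4.png","w4.npy",(275,158),28,139)):
    im=cv2.imread(f); p=np.load(w,allow_pickle=True).item()
    g=cv2.resize(cv2.cvtColor(im[:250],6)[c[1]-50:c[1]+50,c[0]-50:c[0]+50],None,fx=4,fy=4,interpolation=cv2.INTER_CUBIC)
    h=cv2.HoughCircles(g,cv2.HOUGH_GRADIENT,1,100,param1=80,param2=15,minRadius=int(r0*4*.8),maxRadius=int(r0*4*1.2))[0,0]
    u=c[0]-50+(h[0]+.5)/4-.5;v=c[1]-50+(h[1]+.5)/4-.5
    print(f,u,v,h[2]/4,ray(p,(u,v),z).round(1), "diam mm",2*np.linalg.norm(ray(p,(u,v),z)-ray(p,(u+h[2]/4,v),z)))
```

```text
pics/c3.png 274.5 144.0 17.725 [585.  297.6  64. ] diam mm 22.882544266738424
pics/c4.png 274.25 157.25 28.575 [ 534.2 -316.2  139. ] diam mm 21.82569374887828
```

```bash
python3 -m pendant '[[[-0.09,-0.065,-0.1],[0,0,0],0.2],[[0,0,-0.1],[0,0,0],0.2],[[0,0,-0.2],[0,0,0],0.2],[[0,0,-0.2],[0,0,0],0.2],[[0,0,-0.2],[0,0,0],0.2],[[0,0,-0.2],[0,0,0],0.2],[[0,0,-0.2],[0,0,0],0.2],[[0,0,-0.14],[0,0,0],0.2],[[0,0,0],[0,0,0],0.2],[[0,0,0],[0,0,0],0.2]]'; python3 -m pendant '[[[0,0,0],[0,0,0],0.2],[[0,0,0],[0,0,0],0.2],[[0,0,0],[0,0,0],0.2],[[0,0,0],[0,0,0],0.2],[[0,0,0],[0,0,0],0.2],[[0,0,0],[0,0,0],0.2],[[0,0,0],[0,0,0],0.2],[[0,0,0],[0,0,0],0.2],[[0,0,0],[0,0,0],0.2],[[0,0,0],[0,0,0],0.2]]'
```

```text
time: 15.4
tool_pos: [474.7, -325.0, 89.8]
tcp_rot: [-3.141, 0.0, 0.112]
contact_force: [-0.7, -0.5, -2.6]
grip_width: 55.5
finger_force: 9.5
time: 16.23
tool_pos: [474.8, -325.1, 90.2]
tcp_rot: [3.141, 0.0, 0.112]
contact_force: [0.2, 0.7, -2.0]
grip_width: 55.3
finger_force: 9.6
```

```bash
python3 -m pendant '[[[0,0,0],[0,0,0],0.15],[[0,0,0],[0,0,0],0.1],[[0,0,0],[0,0,0],0.05],[[0,0,0],[0,0,0],0.02],[[0,0,0],[0,0,0],0],[[0,0,0],[0,0,0],-0.02],[[0,0,0],[0,0,0],-0.04],[[0,0,0],[0,0,0],-0.06],[[0,0,0],[0,0,0],-0.06],[[0,0,0],[0,0,0],-0.06]]'; python3 -m pendant '[[[0,0,0],[0,0,0],-0.08],[[0,0,0],[0,0,0],-0.1],[[0,0,0],[0,0,0],-0.12],[[0,0,0],[0,0,0],-0.14],[[0,0,0],[0,0,0],-0.16],[[0,0,0],[0,0,0],-0.18],[[0,0,0],[0,0,0],-0.18],[[0,0,0],[0,0,0],-0.18],[[0,0,0],[0,0,0],-0.18],[[0,0,0],[0,0,0],-0.18]]'
```

```text
time: 17.07
tool_pos: [474.7, -325.0, 90.1]
tcp_rot: [-3.142, 0.0, 0.112]
contact_force: [0.2, -0.6, -2.3]
grip_width: 43.2
finger_force: 12.9
time: 17.9
tool_pos: [474.8, -325.1, 90.2]
tcp_rot: [3.141, -0.0, 0.112]
contact_force: [0.1, -1.1, -3.0]
grip_width: 37.7
finger_force: 17.3
```

```bash
python3 -m pendant '[[[0,0,0],[0,0,0],-0.22],[[0,0,0],[0,0,0],-0.26],[[0,0,0],[0,0,0],-0.3],[[0,0,0],[0,0,0],-0.34],[[0,0,0],[0,0,0],-0.38],[[0,0,0],[0,0,0],-0.42],[[0,0,0],[0,0,0],-0.46],[[0,0,0],[0,0,0],-0.5],[[0,0,0],[0,0,0],-0.55],[[0,0,0],[0,0,0],-0.6]]'; python3 -m pendant '[[[0,0,0],[0,0,0],-0.7],[[0,0,0],[0,0,0],-0.8],[[0,0,0],[0,0,0],-0.8],[[0,0,0],[0,0,0],-0.8],[[0,0,0],[0,0,0],-0.8],[[0,0,0],[0,0,0],-0.8],[[0,0,0],[0,0,0],-0.8],[[0,0,0],[0,0,0],-0.8],[[0,0,0],[0,0,0],-0.8],[[0,0,0],[0,0,0],-0.8]]'
```

```text
time: 18.73
tool_pos: [474.3, -325.1, 90.0]
tcp_rot: [-3.141, 0.001, 0.112]
contact_force: [-3.5, 0.2, -0.8]
grip_width: 23.0
finger_force: 29.6
time: 19.57
tool_pos: [474.7, -325.1, 90.1]
tcp_rot: [3.142, 0.0, 0.112]
contact_force: [-4.1, -0.3, -0.8]
grip_width: 23.4
finger_force: 29.7
```

```bash
python3 -m pendant '[[[-0.05,0,0.05],[0,0,0],-0.8],[[0,0,0.1],[0,0,0],-0.8],[[0,0,0.1],[0,0,0],-0.8],[[0,0,0.1],[0,0,0],-0.8],[[0,0,0.1],[0,0,0],-0.8],[[0,0,0.1],[0,0,0],-0.8],[[0,0,0.1],[0,0,0],-0.8],[[0,0,0.1],[0,0,0],-0.8],[[0,0,0],[0,0,0],-0.8],[[0,0,0],[0,0,0],-0.8]]'; python3 -m pendant '[[[0,0,0.2],[0,0,0],-0.8],[[0,0,0.3],[0,0,0],-0.8],[[0,0,0.3],[0,0,0],-0.8],[[0,0,0.3],[0,0,0],-0.8],[[0,0,0.3],[0,0,0],-0.8],[[0,0,0.3],[0,0,0],-0.8],[[0,0,0.3],[0,0,0],-0.8],[[0,0,0.2],[0,0,0],-0.8],[[0,0,0.1],[0,0,0],-0.8],[[0,0,0],[0,0,0],-0.8]]'
python3 - <<'E'
from h import *
p=bot.camera_params("wrist"); np.save("w5.npy",p,allow_pickle=True)
o=bot.get_obs();print(o["tool_pos"],o["tcp_rot"])
im=bot.capture("wrist"); cv2.imwrite("pics/c5.png",im)
s=bot.capture("scene"); cv2.imwrite("pics/s5.png",s)
t=bot.camera_params("scene"); print(proj(t,[576,-313,63]),proj(t,[602,-310,120]))
S=np.clip(im[:260,150:400]/160.,0,1)**.6*255
u,v=proj(t,[590,-312,90]).astype(int)
C=np.clip(s[v-45:v+45,u-60:u+60]/200.,0,1)**.7*255
A=cv2.resize(S.astype(np.uint8),None,fx=1.6,fy=1.6,interpolation=cv2.INTER_CUBIC);B=cv2.resize(C.astype(np.uint8),None,fx=3.3,fy=3.3,interpolation=cv2.INTER_CUBIC)
cv2.imwrite("pics/c5b.png",np.hstack([A,np.pad(B,((0,416-B.shape[0]),(0,0),(0,0)))])); print(u,v)
E
```

```text
time: 20.4
tool_pos: [473.3, -325.2, 112.8]
tcp_rot: [3.141, -0.0, 0.112]
contact_force: [-0.3, -0.1, -2.8]
grip_width: 23.5
finger_force: 29.2
time: 21.23
tool_pos: [473.5, -325.4, 182.5]
tcp_rot: [3.14, -0.001, 0.112]
contact_force: [0.3, -0.2, -2.8]
grip_width: 23.2
finger_force: 29.2
[ 473.50052342 -325.35683537  182.53411321] [ 3.14040378e+00 -9.65378355e-04  1.11565058e-01]
[247.2 320.6] [255.2 316.9]
251 319
```

View pics/c5b.png

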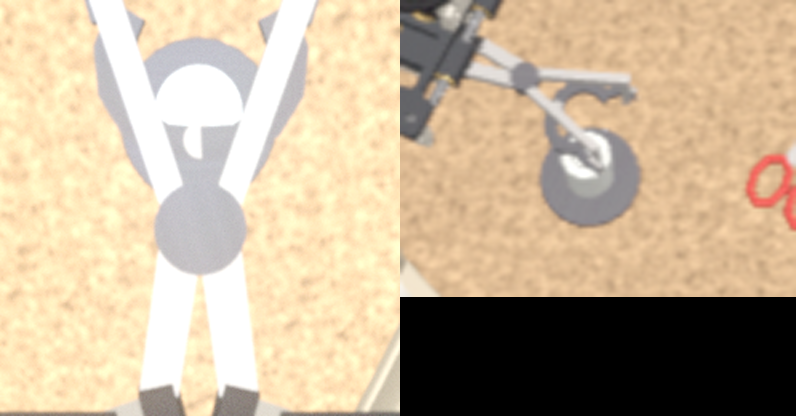

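The last view shows the ring held spread and level on both tips, clear of the stand. Its inner edge at the hinge is at crop (200,125) and the pivot disc at (200,228). I'll work out where the ring sits relative to the tool.

Run:
```python
from h import *
p=np.load("w5.npy",allow_pickle=True).item(); im=cv2.imread("pics/c5.png"); g=cv2.cvtColor(im,6).astype(float)
for u in(265,270,282,287):
    col=g[50:100,u-1:u+2].mean(1); print(u,50+np.argmin(np.diff(col))+.5, col[::6].round().tolist())
t=np.array([473.4,-325.3]);d=np.array([np.cos(.1116),np.sin(.1116)]);n=np.array([-d[1],d[0]]);tz=182.5
h=cv2.HoughCircles(cv2.resize(im[92:192,225:325,1],None,fx=4,fy=4,interpolation=cv2.INTER_CUBIC),cv2.HOUGH_GRADIENT,1,100,param1=80,param2=15,minRadius=90,maxRadius=140)[0,0]
for nm,u,v,z in[("pivot",225+h[0]/4-.4,92+h[1]/4-.4,tz+8.6),("inner",275,78,tz-26.4),("inner z-3",275,78,tz-29.4)]:
    q=ray(p,(u,v),z)[:2]-t; print(nm,u,v,(q@d).round(1),(q@n).round(1))
```

```text
265 77.5 [221.0, 213.0, 215.0, 219.0, 217.0, 117.0, 156.0, 130.0, 103.0]
270 97.5 [217.0, 216.0, 215.0, 219.0, 218.0, 177.0, 177.0, 176.0, 124.0]
282 77.5 [221.0, 209.0, 216.0, 218.0, 215.0, 106.0, 107.0, 103.0, 103.0]
287 77.5 [219.0, 218.0, 211.0, 217.0, 211.0, 105.0, 106.0, 104.0, 103.0]
pivot 274.225 142.475 62.6 0.6
inner 275 78 88.5 0.1
inner z-3 275 78 88.8 0.1
```

```bash
python3 -m pendant '[[[-0.15,0.2,0],[0,0,0],-0.8],[[-0.15,0.4,-0.07],[0,0,0],-0.8],[[-0.15,0.56,-0.07],[0,0,0],-0.8],[[-0.15,0.56,-0.07],[0,0,0],-0.8],[[-0.15,0.56,-0.07],[0,0,0],-0.8],[[-0.15,0.56,-0.07],[0,0,0],-0.8],[[-0.15,0.56,-0.07],[0,0,0],-0.8],[[-0.15,0.56,-0.07],[0,0,0],-0.8],[[-0.15,0.56,-0.07],[0,0,0],-0.8],[[-0.15,0.56,-0.07],[0,0,0],-0.8]]'; python3 -m pendant '[[[-0.15,0.56,-0.07],[0,0,0],-0.8],[[-0.15,0.56,-0.07],[0,0,0],-0.8],[[-0.15,0.56,-0.07],[0,0,0],-0.8],[[-0.15,0.56,-0.07],[0,0,0],-0.8],[[-0.15,0.56,-0.07],[0,0,0],-0.8],[[-0.15,0.56,-0.07],[0,0,0],-0.8],[[-0.15,0.56,-0.07],[0,0,0],-0.8],[[-0.15,0.56,-0.07],[0,0,0],-0.8],[[-0.15,0.56,-0.07],[0,0,0],-0.8],[[-0.15,0.56,-0.07],[0,0,0],-0.8]]';  python3 -m pendant '[[[0,0.4,-0.2],[0,0,0],-0.8],[[0,0.2,-0.2],[0,0,0],-0.8],[[0,0,-0.2],[0,0,0],-0.8],[[0,0,-0.1],[0,0,0],-0.8],[[0,0,0],[0,0,0],-0.8],[[0,0,0],[0,0,0],-0.8],[[0,0,0],[0,0,0],-0.8],[[0,0,0],[0,0,0],-0.8],[[0,0,0],[0,0,0],-0.8],[[0,0,0],[0,0,0],-0.8]]'
```

```text
time: 22.17
tool_pos: [427.3, -171.4, 162.2]
tcp_rot: [-3.141, 0.001, 0.112]
contact_force: [0.2, -0.7, -2.6]
grip_width: 23.3
finger_force: 29.2
time: 23.0
tool_pos: [382.2, -3.7, 141.4]
tcp_rot: [-3.141, 0.001, 0.111]
contact_force: [0.1, -0.4, -3.1]
grip_width: 23.5
finger_force: 29.2
time: 23.83
tool_pos: [383.4, 13.1, 120.9]
tcp_rot: [3.141, -0.0, 0.111]
contact_force: [-0.7, -0.1, -2.3]
grip_width: 23.6
finger_force: 29.2
```

Run:
```python
from h import *
o=bot.get_obs(); p=bot.camera_params("wrist"); im=bot.capture("wrist"); cv2.imwrite("pics/c6.png",im)
t=o["tool_pos"];y=o["tcp_rot"][2];d=np.array([np.cos(y),np.sin(y)]);n=np.array([-d[1],d[0]])
e=proj(p,[554.2,29.3,103.5]);print("expected cap px",e)
m=((im.min(2)>140)&(cv2.cvtColor(im,cv2.COLOR_BGR2HSV)[...,1]<40)).astype(np.uint8)
k,l,s,c=cv2.connectedComponentsWithStats(m)
for i in range(1,k):
    if s[i,4]>80: print(s[i].tolist(),c[i].round(1))
for r in range(0,80,8): print("".join("#" if x else "." for x in m[r,170:390:4]))
print(t,y)
```

```text
expected cap px [ 284.2 -168.7]
[167, 0, 212, 128, 12436] [273.4  51.3]
[87, 152, 70, 132, 3574] [123.  211.2]
[238, 157, 35, 90, 1890] [254.7 203.4]
[277, 158, 34, 89, 1878] [293.8 203.8]
###############........................######..#####...
#########.#####........................#####..######...
################......................#####.########...
##########.######....................###############...
##########..#####....................#####..#######....
##########...#######................#####..########....
##########...###########################...#######.....
###########...##########################...#######.....
...########....########################...########.....
...............#######################...########......
[383.396963    13.08441644 120.89852792] 0.11123297670881405
```

```bash
python3 -m pendant '[[[0,-0.1,-0.03],[0,0,0],-0.8],[[0.166,0.018,0],[0,0,0],-0.8],[[0.166,0.019,0],[0,0,0],-0.8],[[0.166,0.018,0],[0,0,0],-0.8],[[0.166,0.019,0],[0,0,0],-0.8],[[0.166,0.018,0],[0,0,0],-0.8],[[0.166,0.019,0],[0,0,0],-0.8],[[0.166,0.018,0],[0,0,0],-0.8],[[0,0,0],[0,0,0],-0.8],[[0,0,0],[0,0,0],-0.8]]'; python3 -m pendant '[[[0.083,0.009,0],[0,0,0],-0.8],[[0.083,0.009,0],[0,0,0],-0.8],[[0.083,0.009,0],[0,0,0],-0.8],[[0.083,0.009,0],[0,0,0],-0.8],[[0.083,0.009,0],[0,0,0],-0.8],[[0.083,0.009,0],[0,0,0],-0.8],[[0,0,0],[0,0,0],-0.8],[[0,0,0],[0,0,0],-0.8],[[0,0,0],[0,0,0],-0.8],[[0,0,0],[0,0,0],-0.8]]'
```

```text
time: 24.72
tool_pos: [418.2, 14.2, 119.7]
tcp_rot: [3.142, 0.0, 0.112]
contact_force: [-0.6, 0.1, -3.0]
grip_width: 23.4
finger_force: 29.2
time: 25.55
tool_pos: [433.0, 15.8, 119.9]
tcp_rot: [3.141, -0.0, 0.112]
contact_force: [0.2, -0.6, -2.4]
grip_width: 23.1
finger_force: 29.2
```

```bash
python3 -m pendant '[[[0.066,0.008,0],[0,0,0],-0.8],[[0.066,0.007,0],[0,0,0],-0.8],[[0.066,0.008,0],[0,0,0],-0.8],[[0.066,0.007,0],[0,0,0],-0.8],[[0.066,0.008,0],[0,0,0],-0.8],[[0.066,0.007,0],[0,0,0],-0.8],[[0.066,0.007,0],[0,0,0],-0.8],[[0,0,0],[0,0,0],-0.8],[[0,0,0],[0,0,0],-0.8],[[0,0,0],[0,0,0],-0.8]]'
```

```text
time: 26.38
tool_pos: [447.1, 17.4, 119.9]
tcp_rot: [3.141, -0.0, 0.112]
contact_force: [-0.7, 0.1, -2.4]
grip_width: 23.4
finger_force: 29.2
```

```bash
python3 -m pendant '[[[0.033,0.004,0],[0,0,0],-0.8],[[0.033,0.004,0],[0,0,0],-0.8],[[0.033,0.003,0],[0,0,0],-0.8],[[0,0,0],[0,0,0],-0.8],[[0,0,0],[0,0,0],-0.8],[[0,0,0],[0,0,0],-0.8],[[0,0,0],[0,0,0],-0.8],[[0,0,0],[0,0,0],-0.8],[[0,0,0],[0,0,0],-0.8],[[0,0,0],[0,0,0],-0.8]]'; python3 -m pendant '[[[0.033,0.004,0],[0,0,0],-0.8],[[0.033,0.004,0],[0,0,0],-0.8],[[0,0,0],[0,0,0],-0.8],[[0,0,0],[0,0,0],-0.8],[[0,0,0],[0,0,0],-0.8],[[0,0,0],[0,0,0],-0.8],[[0,0,0],[0,0,0],-0.8],[[0,0,0],[0,0,0],-0.8],[[0,0,0],[0,0,0],-0.8],[[0,0,0],[0,0,0],-0.8]]'
```

```text
time: 27.22
tool_pos: [449.9, 17.7, 119.9]
tcp_rot: [3.141, -0.0, 0.112]
contact_force: [-0.5, 0.3, -2.1]
grip_width: 22.9
finger_force: 29.2
time: 28.05
tool_pos: [451.6, 17.9, 119.8]
tcp_rot: [-3.142, 0.001, 0.112]
contact_force: [-3.0, -1.1, -1.4]
grip_width: 23.1
finger_force: 29.6
```

```bash
python3 -m pendant '[[[0,0,0],[0,0,0],-0.52],[[0,0,0],[0,0,0],-0.48],[[0.013,0.0015,0],[0,0,0],-0.44],[[0.013,0.0015,0],[0,0,0],-0.4],[[0.013,0.0015,0],[0,0,0],-0.36],[[0.013,0.0015,0],[0,0,0],-0.32],[[0.013,0.0015,0],[0,0,0],-0.28],[[0.013,0.0015,0],[0,0,0],-0.24],[[0,0,0],[0,0,0],-0.24],[[0,0,0],[0,0,0],-0.24]]';python3 -m pendant '[[[0.013,0.0015,0],[0,0,0],-0.2],[[0.013,0.0015,0],[0,0,0],-0.16],[[0.013,0.0015,0],[0,0,0],-0.12],[[0.013,0.0015,0],[0,0,0],-0.1],[[0,0,0],[0,0,0],-0.1],[[0,0,0],[0,0,0],-0.1],[[0,0,0],[0,0,0],-0.1],[[0,0,0],[0,0,0],-0.1],[[0,0,0],[0,0,0],-0.1],[[0,0,0],[0,0,0],-0.1]]'
```

```text
time: 28.88
tool_pos: [454.1, 18.2, 119.8]
tcp_rot: [3.142, 0.0, 0.112]
contact_force: [-4.4, -0.6, -2.0]
grip_width: 35.1
finger_force: 18.4
time: 29.72
tool_pos: [455.5, 18.3, 119.8]
tcp_rot: [3.141, 0.001, 0.111]
contact_force: [-5.9, -1.8, -2.2]
grip_width: 41.2
finger_force: 16.9
```

```bash
python3 -m pendant '[[[-0.03,-0.003,0],[0,0,0],-0.1],[[-0.03,-0.003,0],[0,0,0],-0.1],[[0,0,0],[0,0,0],-0.1],[[0,0,0],[0,0,0],-0.07],[[0,0,0],[0,0,0],-0.04],[[0,0,0],[0,0,0],-0.01],[[0,0,0],[0,0,0],0.02],[[0,0,0],[0,0,0],0.02],[[0,0,0],[0,0,0],0.02],[[0,0,0],[0,0,0],0.02]]';python3 -m pendant '[[[0,0,0],[0,0,0],0.05],[[0,0,0],[0,0,0],0.08],[[0,0,0],[0,0,0],0.12],[[0,0,0],[0,0,0],0.16],[[0,0,0],[0,0,0],0.2],[[0,0,0],[0,0,0],0.2],[[0,0,0],[0,0,0],0.2],[[0,0,0],[0,0,0],0.2],[[0,0,0],[0,0,0],0.2],[[0,0,0],[0,0,0],0.2]]'
```

```text
time: 30.55
tool_pos: [454.0, 18.2, 119.9]
tcp_rot: [3.141, -0.0, 0.112]
contact_force: [0.7, 0.0, -3.6]
grip_width: 46.9
finger_force: 12.3
time: 31.38
tool_pos: [454.0, 18.2, 119.8]
tcp_rot: [3.141, 0.0, 0.112]
contact_force: [0.3, -0.1, -2.9]
grip_width: 54.8
finger_force: 9.6
```

```bash
python3 -m pendant '[[[0,0,0.05],[0,0,0],0.2],[[0,0,0.05],[0,0,0],0.2],[[0,0,0.05],[0,0,0],0.2],[[0,0,0.05],[0,0,0],0.2],[[0,0,0],[0,0,0],0.2],[[0,0,0],[0,0,0],0.2],[[0,0,0],[0,0,0],0.2],[[0,0,0],[0,0,0],0.2],[[0,0,0],[0,0,0],0.2],[[0,0,0],[0,0,0],0.2]]'
```

```text
time: 32.22
tool_pos: [453.9, 18.2, 125.8]
tcp_rot: [3.142, 0.0, 0.112]
contact_force: [-0.2, -0.2, -2.0]
grip_width: 55.1
finger_force: 9.6
```

```bash
python3 -m pendant '[[[0,0,0.1],[0,0,0],0.2],[[0,0,0.2],[0,0,0],0.2],[[0,0,0.4],[0,0,0],0.2],[[0,0,0.5],[0,0,0],0.2],[[0,0,0.5],[0,0,0],0.2],[[0,0,0.5],[0,0,0],0.2],[[0,0,0.4],[0,0,0],0.2],[[0,0,0.3],[0,0,0],0.2],[[0,0,0],[0,0,0],0.2],[[0,0,0],[0,0,0],0.2]]'
python3 - <<'E'
from h import *
o=bot.get_obs(); p=bot.camera_params("wrist"); im=bot.capture("wrist"); cv2.imwrite("pics/c7.png",im); np.save("w7.npy",p,allow_pickle=True)
print(o["contact_force"].round(1) if hasattr(o["contact_force"],"round") else o["contact_force"])
g=cv2.cvtColor(im,6); e=proj(p,[554.2,29.3,103.5]); r=proj(p,[554.2,29.3,93]); print(e,r)
s=[" .:-=+*#%@"[9-min(9,int(v/22))] for v in range(256)]
for v in range(max(0,int(r[1])-70),min(420,int(r[1])+70),3): print("".join(s[x] for x in g[v,max(0,int(r[0])-70):int(r[0])+70:2]))
E
```

```text
time: 33.05
tool_pos: [454.0, 18.2, 213.1]
tcp_rot: [3.141, -0.001, 0.112]
contact_force: [-0.8, 0.4, -2.8]
grip_width: 55.5
finger_force: 9.6
[-0.8  0.4 -2.8]
[274.9  70.1] [274.9  71.8]
---:::::::::::::::::-::......::----------.:.......::-::::--:----------
---:::::::::::::::---::::.....:----------:.:.....:----:::::::-:::-----
---:::::::::::-:------........:----------:.:.::.::------:::::--:::-:-:
---::::::::::-------=-...:.....---------:.:....:.:--------::----:::---
---:::::::::-------=+=:...:.:..---------:........:=+---------::-------
---::::::::--------=+=:.....:.::--------::.......:++----------:::-----
---::::::----------=+=:.......::--------:........:++------------:--:--
---:::::-----------=++:.....::.:--------:........-++------------:-----
---::::------------=++:.......::--------::......:-+=--------------:---
=--:::-------------=++::::.:.:::--------:....:.::-+=---------------::-
=--::--------------=++-..:..:.::--------:.......:-+=---------------::-
=-::---------------=++-:.::....:--------:....:..:=+=------------------
=------------------=++-:...:..::--------:....:..:=+=--------
[... 1724 characters left out ...]
----------------:....::::----:::.::..:----------------------=
::::---------------------::.:.::::----:....:.::-----------------------
::::::-------------------::..:::::----:::.::.::-----------------------
:::::::------------------::..:.:::---::.:.:::::-----------------------
::::::::-----------------:::::::::---:::::::::------------------------
-::-:::-:----------------:::::.:::-==-::::::::----------------------=-
:-::-::::----------------:::::--==++++=--:::::------------------------
:::::-:::--:-------------:::=+++++++++++++=-::---------------------===
::::-::::-:::-------------=+++++++++++++++++=----------------------=--
::::---:::----:---------=+++++++++++++++++++++=--------------------=--
```

```bash
python3 -m pendant '[[[0.1,0.3,0],[0,0,-0.053],0.2],[[0.168,0.6,0],[0,0,-0.053],0.2],[[0.168,0.7,0],[0,0,-0.053],0.2],[[0.168,0.7,0],[0,0,-0.053],0.2],[[0.168,0.7,0],[0,0,-0.053],0.2],[[0.168,0.7,0],[0,0,-0.053],0.2],[[0.168,0.7,0],[0,0,-0.053],0.2],[[0.168,0.7,0],[0,0,-0.053],0.2],[[0.168,0.7,0],[0,0,-0.053],0.2],[[0.168,0.7,0],[0,0,-0.053],0.2]]';python3 -m pendant '[[[0.168,0.7,0],[0,0,-0.053],0.2],[[0.168,0.7,0],[0,0,-0.053],0.2],[[0.168,0.7,0],[0,0,-0.053],0.2],[[0.168,0.5,0],[0,0,-0.053],0.2],[[0.168,0.29,0],[0,0,-0.053],0.2],[[0.068,0,0],[0,0,0],0.2],[[0,0,-0.4],[0,0,0],0.2],[[0,0,-0.6],[0,0,0],0.2],[[0,0,-0.6],[0,0,0],0.2],[[0,0,-0.6],[0,0,0],0.2]]'
```

```text
time: 33.93
tool_pos: [501.9, 214.1, 211.5]
tcp_rot: [3.141, 0.002, 0.048]
contact_force: [-0.1, -0.4, -2.5]
grip_width: 55.4
finger_force: 9.5
time: 34.77
tool_pos: [529.1, 298.9, 145.3]
tcp_rot: [3.141, 0.001, 0.016]
contact_force: [0.5, -0.8, -2.4]
grip_width: 55.2
finger_force: 9.6
```

```bash
python3 -m pendant '[[[0.02,-0.06,-0.5],[0,0,0],0.2],[[0,0,-0.5],[0,0,0],0.2],[[0,0,-0.5],[0,0,0],0.2],[[0,0,-0.5],[0,0,0],0.2],[[0,0,-0.4],[0,0,0],0.2],[[0,0,-0.3],[0,0,0],0.2],[[0,0,-0.1],[0,0,0],0.2],[[0,0,-0.05],[0,0,0],0.2],[[0,0,0],[0,0,0],0.2],[[0,0,0],[0,0,0],0.2]]';python3 -m pendant '[[[0,0,-0.03],[0,0,0],0.2],[[0,0,-0.03],[0,0,0],0.2],[[0,0,-0.03],[0,0,0],0.2],[[0,0,-0.02],[0,0,0],0.2],[[0,0,0],[0,0,0],0.2],[[0,0,0],[0,0,0],0.2],[[0,0,0],[0,0,0],0.2],[[0,0,0],[0,0,0],0.2],[[0,0,0],[0,0,0],0.2],[[0,0,0],[0,0,0],0.2]]'
```

```text
time: 35.6
tool_pos: [530.6, 298.2, 62.1]
tcp_rot: [-3.141, -0.001, 0.016]
contact_force: [-0.0, 0.7, -3.2]
grip_width: 55.0
finger_force: 9.6
time: 36.43
tool_pos: [530.1, 298.1, 58.0]
tcp_rot: [3.142, 0.0, 0.016]
contact_force: [-0.4, 0.7, -2.3]
grip_width: 55.0
finger_force: 9.6
```

```bash
python3 -m pendant '[[[0,-0.02,-0.04],[0,0,0],0.2],[[0,0,-0.03],[0,0,0],0.2],[[0,0,-0.02],[0,0,0],0.2],[[0,0,0],[0,0,0],0.2],[[0,0,0],[0,0,0],0.2],[[0,0,0],[0,0,0],0.2],[[0,0,0],[0,0,0],0.2],[[0,0,0],[0,0,0],0.2],[[0,0,0],[0,0,0],0.2],[[0,0,0],[0,0,0],0.2]]'
```

```text
time: 37.27
tool_pos: [530.2, 297.4, 55.5]
tcp_rot: [3.141, -0.0, 0.016]
contact_force: [-1.9, -1.5, 1.1]
grip_width: 55.4
finger_force: 9.5
```

```bash
python3 -m pendant '[[[0,0,0],[0,0,0],0.25],[[0,0,0],[0,0,0],0.3],[[0,0,0],[0,0,0],0.36],[[0,0,0],[0,0,0],0.5],[[0,0,0],[0,0,0],0.7],[[0,0,0],[0,0,0],1],[[0,0,0],[0,0,0],1],[[0,0,0],[0,0,0],1],[[0,0,0],[0,0,0],1],[[0,0,0],[0,0,0],1]]';python3 -m pendant '[[[0,0,0.1],[0,0,0],1],[[0,0,0.2],[0,0,0],1],[[0,0,0.5],[0,0,0],1],[[0,0,0.6],[0,0,0],1],[[0,0,0.6],[0,0,0],1],[[0,0,0.6],[0,0,0],1],[[0,0,0.6],[0,0,0],1],[[0,0,0.6],[0,0,0],1],[[0,0,0.6],[0,0,0],1],[[0,0,0.6],[0,0,0],1]]';python3 -m pendant '[[[0,-0.7,0.6],[0,0,0],1],[[0,-0.7,0.4],[0,0,0],1],[[0,-0.7,0.4],[0,0,0],1],[[0,-0.7,0],[0,0,0],1],[[0,-0.7,0],[0,0,0],1],[[0,0,0],[0,0,0],1],[[0,0,0],[0,0,0],1],[[0,0,0],[0,0,0],1],[[0,0,0],[0,0,0],1],[[0,0,0],[0,0,0],1]]'
python3 - <<'E'
from h import *
p=bot.camera_params("wrist"); im=bot.capture("wrist"); cv2.imwrite("pics/c8.png",im)
g=cv2.cvtColor(im,6); s=[" .:-=+*#%@"[9-min(9,int(v/22))] for v in range(256)]
a=proj(p,[585,297.5,64]);r=proj(p,[554.2,29.3,93]);print(a,r,bot.get_obs()["tool_pos"])
sub=cv2.resize(im[int(a[1])-30:int(a[1])+30,int(a[0])-30:int(a[0])+30,1],None,fx=4,fy=4,interpolation=cv2.INTER_CUBIC)
h=cv2.HoughCircles(sub,cv2.HOUGH_GRADIENT,1,100,param1=80,param2=12,minRadius=35,maxRadius=75)
if h is not None: h=h[0,0];print("pivot",ray(p,(int(a[0])-30+h[0]/4,int(a[1])-30+h[1]/4),64),h[2]/4)
for v in range(int(a[1])-80,int(a[1])+85,4): print("".join(s[x] for x in g[v,int(a[0])-40:int(a[0])+40:2]), "|","".join(s[x] for x in g[min(419,max(0,v-int(a[1])+int(r[1]))),int(r[0])-60:min(559,int(r[0])+60):2]))
E
```

```text
time: 38.1
tool_pos: [530.1, 297.5, 55.3]
tcp_rot: [3.141, 0.0, 0.016]
contact_force: [-0.3, 0.2, -0.9]
grip_width: 92.0
finger_force: 0.0
time: 38.93
tool_pos: [530.1, 297.5, 207.0]
tcp_rot: [-3.141, -0.001, 0.016]
contact_force: [0.6, 0.2, 0.5]
grip_width: 92.0
finger_force: 0.0
time: 39.77
tool_pos: [530.0, 193.3, 247.3]
tcp_rot: [-3.142, 0.0, 0.017]
contact_force: [0.4, -0.3, -0.3]
grip_width: 91.8
finger_force: 0.0
[161.1 130.9] [466.  175.4] [530.02316518 193.28359643 247.20709973]
pivot [586.81719531 297.77244533  64.        ] 13.475
---=++=====-:::-=:::=**--=-===--=====+++ | --------------------------------------===---==-=======--====
===++======-:::-=:::=*+++==+====-====++= | ----------------------=--=----------==--=-============-=====
+=======-===::::=-::-*+======---======== | -------------------------------------===-===-====---==--====
=+=---====+=-:::=-::-++=============++++ | -------------------------------------=====-=============--==
----===---==-:::=-::-++================= | -------=======================-===========--==========-=====
--=====--===-:::-=:::++--========
[... 3114 characters left out ...]
-----=######= | ===--===============-====---========++===-=======+++======+=
=====+####%##=:::::::::----------*#####+ | ===-===--================--=+============--===-====+===-====
=+++=+#######=:::::::::----------+#####* | =========================-========-=====-========-==========
-====+####%%#=-::::::::----------=###### | =-==+===+==----======----=====--====--=---====++====---=====
-====+####%%#+++++++++++++++++++++###### | ====+====----====--===========--==========--=====-===--=====
====+#######*+*+++++++*+++++++++++*##### | =======-=====++==========-====+===============--=========-==
===+*######*+++++++++++++++++++++++*#### | ++++======--==-------=*%%%%%%%%%%%%%%%%%%%%%%%%%%@@%%%%%%%%%
```

Run:
```python
from h import *
from scipy.ndimage import gaussian_filter1d as G
for f,w,z,xs,C in(("pics/c4.png","w4.npy",64,(20,23,26),(575.3,-313.5)),("pics/c7.png","w7.npy",93,(20,23,26,29,32),(554.5,29.3)),("pics/c7.png","w7.npy",91.5,(23,29),(554.5,29.3))):
    im=cv2.imread(f).astype(float); p=np.load(w,allow_pickle=True).item(); d=np.array([np.cos(.112),np.sin(.112)]);n=np.array([-d[1],d[0]])
    for x in xs:
        L=np.arange(-34,34.01,.25); uv=np.array([proj(p,[*(np.array(C)+x*d+l*n),z]) for l in L],np.float32)
        g=cv2.remap((im[...,2]-im[...,0]).astype(np.float32),uv[:,0].reshape(1,-1),uv[:,1].reshape(1,-1),1)[0]
        D=G(g,3,order=1); a=(L<-18);b=(L>18)
        print(f,z,x,uv[136],"R",L[a][np.argmin(D[a])] if 0 else L[a][np.argmax(abs(D[a]))],"L",L[b][np.argmax(abs(D[b]))])
```

```text
pics/c4.png 64 20 [277.5  26.4] R -21.5 L 22.25
pics/c4.png 64 23 [277.6  20.2] R -21.5 L 22.5
pics/c4.png 64 26 [277.6  14. ] R -21.5 L 22.5
pics/c7.png 93 20 [275.   40.1] R -21.5 L 22.0
pics/c7.png 93 23 [275.   35.3] R -21.5 L 22.0
pics/c7.png 93 26 [275.   30.5] R -21.5 L 22.0
pics/c7.png 93 29 [275.   25.6] R -21.5 L 22.25
pics/c7.png 93 32 [275.   20.7] R -21.5 L 22.0
pics/c7.png 91.5 23 [275.   35.8] R -21.5 L 22.25
pics/c7.png 91.5 29 [275.   26.1] R -21.75 L 22.25
```

The lugs are 43.5 to 44 mm wide both before and after, so the ring is shut, and the pliers are back on their rest. Handing in.

```bash
python3 -c "
from plant import bot
print(bot.close_job())"
```

```text
the job is handed in; nothing more can be done
None
```

The job is handed in, but no verdict came back: the handle is at its back stop, the ring looks shut in the groove in the wrist images, the pliers are back on their rest within about 2 mm, and the last reading was 39.8 s.

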